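# Set a slide mailer out over the riser's edge for pick-up

### The arm

A 6-joint arm with a two-finger parallel gripper is mounted at the origin on the work surface. World frame = base frame: x ahead of the robot, y to its left, z up, the work surface at z = 0. Lengths are in m, angles in rad, forces in N, time in s.
With the tool pointing down it reaches from about 0.4 to 0.925 m from the base axis. Payload 12.5 kg.
Tool frame: the origin (TCP) lies at the very end of the fingers, on their centre line; the grasp point (between the pads) lies 19 mm behind it (pinch_z is the distance from the TCP to the grasp point, in m); z points along the fingers, x is the direction in which the jaws open and shut, and the axes are right-handed (so a half turn about z gives the same grasp; the last joint's range is limited). The gripper opens to 95 mm and grips with 3 to 60 N. Pads are 20 mm wide; open, the fingers measure 119 mm over their backs; the gripper's body (75 mm by 180 mm) begins 59 mm behind the grasp point.
Start: joints at [-1.215, 0.491, 1.559, -0, 1.092, -0.106], TCP at [0.278, -0.56, 0.215] pointing down, gripper open.
Joint ranges: [-3.1, 3.1], [-0.84, 2.19], [0.05, 2.79], [-1.13, 4.28], [0.06, 2.93], [-2.69, 2.69]. Speed limits (rad/s): [2.22, 2.22, 2.79, 3.14, 3.14, 3.14].

### API

Orientations are given as a unit quaternion [w, x, y, z].
In Python, from bench import get_obs, capture, sign_off, pinch_z gives the robot as it stands. The module is installed in compiled form; this text tells all that it offers.
- The arm moves only by the tool send_rows, never from a script. Its argument "steps" is one flat list of numbers, 5 for each row, row after row: the closure in counts, from 0 (fully open) to 255 (shut), then the shift along the tool's x, y, z in m, then the turn about the tool's z in rad. In form: [gripper, dx, dy, dz, twist, gripper, dx, dy, dz, twist, ...]. A call has 1 to 20 rows; each row shifts and turns the commanded pose from where the row before left it, along the tool's axes as they then stand; what a row does not reach is not made up. A row lasts 1/12 s, in which the tool goes at most 41.7 mm and 7.16 degrees, less where a joint would pass 70% of its speed; a pose out of reach is approached as far as the arm can. A call is refused whole if a number of a shift passes 0.0417 or a number of a turn 0.125, either way. A call with a gripper value outside its range is refused whole. The fingers move at their own pace and stop on an object; the grip force is fixed at half the most. Time passes only in rows, so rows that do not move let the fingers close. It gives the time, the measured TCP pose, the force and the opening at its end, in the units of the state.
- get_obs(): the state, without advancing time (a new reading comes with each control period).
- capture(name): name is "side" or "top"; returns a dict with "pixels" (480x640x3 uint8, blue, green, red), "camera_matrix" (3x3 intrinsics, pixels), "world_to_cam" (4x4, takes a point from world to camera coordinates). Camera axes: x right, y up, looking along -z (the intrinsics and any distortion apply to the point x, -y, -z); pixel columns grow to the right and rows downward; lengths in m; the calibration is good to about 2 mm. A picture is of the moment at which its call begins. There is no depth.
- sign_off(): hands the job in, once; it reports no verdict.
The state is a dict: "t": time; "qpos": joint angles; "qvel": joint speeds; "effort": joint torques, N m; "position": TCP position; "eef_rot": TCP orientation; "force": force on the tool from outside, world axes, zero at the start; "torque": the same for the moment, N m; "opening": finger opening in m.
Only numpy, scipy, OpenCV 4.12 (cv2) and the standard library are available. Lean on these libraries where they do the work, as an engineer would, in place of code of your own. Each camera call takes 0.05 s, during which the arm holds its last target. There are 200 camera calls.

### The job

Two flat slide mailers, one green and one yellow, lie on the low white riser at the sample desk. Without pinching or lifting it, push the green mailer with your fingertips towards the riser's orange edge until its front end sticks out 40 mm past that edge, so that the black line across its lid lies right over and along the edge, ready for a gloved colleague to take. Leave it lying there flat and square to the edge, and leave the yellow mailer and everything else where they are.

Things in the scene. Friction and masses are not known exactly. Their poses are not given: they have to be found in the camera images.
- riser: Low white riser fixed to the table, 280 mm (its x) by 420 mm (y) by 50 mm high, with a flush orange strip 12 mm wide along its edge on the +x side (away from the robot). Origin: centre of its underside, on the table. Its x axis points outwards, square to the orange edge; z is up. Place and yaw (up to 20 degrees) vary.
- riser_edge (a point): Middle of the outer top edge of the orange strip, 50 mm above the table; axes as the riser's (x outwards over the edge, y along the edge).
- green_mailer: Flat slide mailer of rigid lime-green plastic, 120 mm (its x) by 100 mm (y) by 8 mm thick, 80 g, loose on the left or right half of the riser, the yellow one on the other. Origin: centre of its underside. Its +x end (front) points at the orange edge, up to 11 degrees askew, 20 to 100 mm short of it. A black line crosses its lid 40 mm behind the front; a white label is nearer the back. It stops when not pushed.
- green_mailer_line (a point): Middle of the green mailer's black line, on its top face: 20 mm in front of its centre, 8 mm above its underside; axes as the mailer's.
- yellow_mailer: The same mailer in yellow, to be left alone. Origin: centre of its underside.
- jar: Small specimen jar with a red cap, 36 mm across, 50 mm high, standing on the riser near its +y end (left, seen from the robot). Origin: centre of its underside. Leave alone.
- tube_rack: White wire rack, 106 x 206 mm and 75 mm high, with purple- and blue-capped tubes up to 110 mm high, on the table left of the riser. Origin: centre of its underside. Leave alone.
- sanitizer: White bottle with a blue cap, 64 mm across, 160 mm high, on the table right of the riser. Origin: centre of its underside. Leave alone.
- label_roll: Roll of paper labels lying flat, 80 mm across, 30 mm high, on the table left beyond the rack. Origin: centre of its underside. Leave alone.
There are look-alikes about, which are no part of the job. Of the things that look like the green_mailer, the largest one is meant.

How it is judged:
At the end, for the whole second after the job is handed in: The green mailer lies flat and still on the riser, the middle of its black line within 8 mm of the orange edge (its front sticks out 32 to 48 mm), square to the edge within 0.12 rad (7 degrees), wholly within the riser's length (x of green_mailer_line in the frame of riser_edge between -0.008 and 0.008 m and y of green_mailer_line in the frame of riser_edge between -0.16 and 0.16 m and angle between the x axis of green_mailer and the x axis of riser, either way round below 0.12 rad and angle between green_mailer's own z axis and vertical below 0.05 rad and z of green_mailer in the frame of riser_edge between -0.004 and 0.004 m and linear speed of green_mailer below 0.01 m/s); the robot touches nothing.
It fails at once if the green mailer is lifted off the riser (more than 8 mm), tipped (more than 0.15 rad) or falls from it (z of green_mailer in the frame of riser_edge above 0.008 m or z of green_mailer in the frame of riser_edge below -0.01 m or angle between green_mailer's own z axis and vertical above 0.15 rad).
It fails at once if the yellow mailer is moved more than 10 mm (distance of yellow_mailer from where it was at the start of the episode above 0.01 m).
It fails at once if the jar, tube rack, bottle or label roll is moved more than 15 mm (distance of any of jar, tube_rack, sanitizer, label_roll from where it was at the start of the episode above 0.015 m).
It also fails if it takes over 35 s, if anything falls off the work surface, if the arm or the gripper's body presses on something with over 40 N, if the wrist force passes 120 N, or if a joint passes its speed limit or range.

## Working session

There is one attempt and no reset: what is moved stays moved. The work goes in short steps, Python scripts to look and compute and a tool call to move; the robot and the scene stay as the last step left them, time stands still between calls to the robot, and variables do not carry over. Pictures are saved under pics/ and viewed, about 8 in all and at most 12, crops included, and the job is handed in when it is done.

Besides the shell and the picture viewer there is one more tool, called after "Request:" as name(argument=value, ...) on one line, values as JSON. send_rows: Moves the arm, as the interface text tells. Its arguments: {"type":"object","properties":{"steps":{"type":"array"}},"required":["steps"]}

```bash
mkdir -p pics; cat > h.py <<'E'
import numpy as np, cv2
from bench import get_obs, capture, sign_off, pinch_z
def ray(c,uv,z):
    K=np.array(c["camera_matrix"]);W=np.array(c["world_to_cam"])
    uv=np.atleast_2d(uv).astype(float)
    d=np.linalg.inv(K)@np.c_[uv,np.ones(len(uv))].T
    d[1]*=-1;d[2]*=-1
    R=W[:3,:3];o=-R.T@W[:3,3];d=(R.T@d).T
    return o+d*((z-o[2])/d[:,2])[:,None]
def proj(c,P):
    K=np.array(c["camera_matrix"]);W=np.array(c["world_to_cam"])
    p=W[:3,:3]@np.atleast_2d(P).T+W[:3,3:]
    p[1]*=-1;p[2]*=-1;q=K@p
    return (q[:2]/q[2]).T
def blobs(img,lo,hi,amin=60):
    h=cv2.cvtColor(img,cv2.COLOR_BGR2HSV);m=cv2.inRange(h,lo,hi)
    cs,_=cv2.findContours(m,cv2.RETR_EXTERNAL,cv2.CHAIN_APPROX_NONE)
    return sorted([c for c in cs if cv2.contourArea(c)>amin],key=cv2.contourArea,reverse=True)
E
python3 - <<'E'
from h import *
o=get_obs();print(o["position"],o["eef_rot"],o["t"],o["opening"])
for n in("top","side"):
    c=capture(n);cv2.imwrite(f"pics/{n}0.png",c["pixels"]);print(c.keys(),np.round(c["camera_matrix"],1),np.round(c["world_to_cam"],3))
    for nm,lo,hi,z in(("green",(35,80,60),(80,255,255),.058),("orange",(5,120,120),(18,255,255),.05),("yellow",(20,100,100),(34,255,255),.058)):
        for b in blobs(c["pixels"],lo,hi)[:4]:
            r=cv2.minAreaRect(b);bx=cv2.boxPoints(r);print(n,nm,cv2.contourArea(b),np.round(bx).tolist(),np.round(ray(c,bx,z)[:,:2],3).tolist())
E
```

```text
[ 0.27841553 -0.55928865  0.21404349] [-3.42145875e-04  8.50169960e-01 -5.26508036e-01 -4.57762528e-04] 0.0 0.09515227263188121
dict_keys(['pixels', 'camera_matrix', 'world_to_cam']) [[437.    0.  319. ]
 [  0.  437.  228.9]
 [  0.    0.    1. ]] [[ 0.017 -1.    -0.007  0.029]
 [ 0.995  0.016  0.102 -0.566]
 [-0.102 -0.008  0.995 -1.375]
 [ 0.     0.     0.     1.   ]]
top green 6523.0 [[455.0, 173.0], [549.0, 163.0], [556.0, 235.0], [462.0, 245.0]] [[0.75, -0.39], [0.787, -0.69], [0.555, -0.705], [0.519, -0.411]]
top green 1128.0 [[352.0, 211.0], [384.0, 211.0], [384.0, 248.0], [352.0, 248.0]] [[0.621, -0.065], [0.623, -0.166], [0.506, -0.166], [0.504, -0.066]]
top green 469.0 [[423.0, 278.0], [444.0, 266.0], [454.0, 285.0], [433.0, 297.0]] [[0.413, -0.286], [0.452, -0.352], [0.396, -0.384], [0.358, -0.318]]
top green 431.0 [[332.0, 167.0], [341.0, 145.0], [360.0, 153.0], [350.0, 175.0]] [[0.763, 0.0], [0.834, -0.029], [0.809, -0.088], [0.738, -0.058]]
top orange 376.0 [[272.0, 201.0], [404.0, 188.0], [404.0, 192.0], [272.0, 205.0]] [[0.649, 0.191], [0.699, -0.23], [0.686, -0.231], 
[... 1210 characters left out ...]
170.0], [356.0, 180.0], [271.0, 266.0]] [[0.642, 0.215], [0.754, -0.265], [0.685, -0.233], [0.59, 0.228]]
side yellow 89602.5 [[-0.0, 0.0], [483.0, 0.0], [483.0, 329.0], [0.0, 329.0]] [[4.484, -0.676], [1.569, -2.931], [0.105, 0.094], [0.87, 0.737]]
side yellow 1763.0 [[345.0, 177.0], [374.0, 111.0], [470.0, 154.0], [440.0, 220.0]] [[0.717, -0.219], [0.954, -0.707], [0.491, -0.605], [0.372, -0.199]]
side yellow 1140.0 [[302.0, 246.0], [311.0, 219.0], [362.0, 235.0], [353.0, 262.0]] [[0.581, 0.125], [0.643, 0.023], [0.492, -0.006], [0.442, 0.093]]
side yellow 977.5 [[247.0, 347.0], [250.0, 285.0], [329.0, 289.0], [326.0, 351.0]] [[0.442, 0.438], [0.572, 0.309], [0.424, 0.204], [0.314, 0.346]]
```

View pics/top0.png

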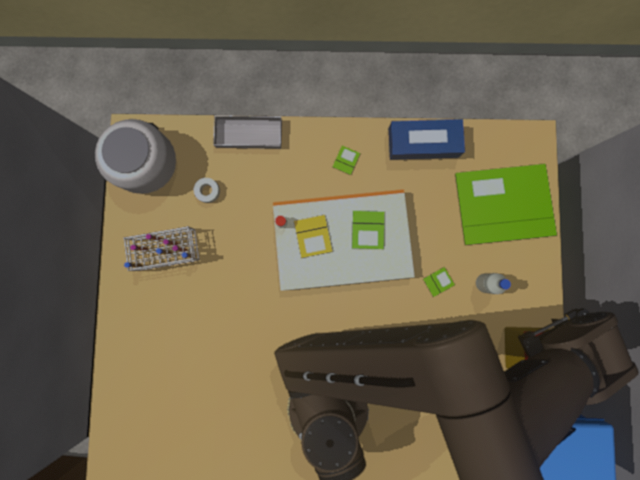

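View pics/side0.png

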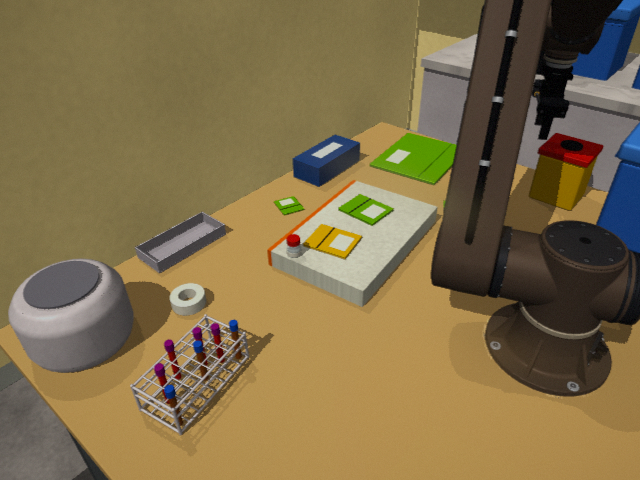

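The top view shows the riser with its orange edge from (272,201) to (404,188). The green mailer lies on it at about (368,230), with the yellow one at (314,237) and the jar at (281,222). The large green board at (505,204) and the small green tags are look-alikes off the riser, and their sizes don't match. The side view agrees. Next I measure precisely.

```bash
cat >> h.py <<'E'
S=6
def worldblob(c,roi,lo,hi,z,val=None):
    x0,y0,x1,y1=roi
    im=cv2.resize(c["pixels"][y0:y1,x0:x1],None,fx=S,fy=S,interpolation=cv2.INTER_CUBIC)
    b=blobs(im,lo,hi,200)
    if not b:return None
    p=np.vstack(b).reshape(-1,2)
    uv=(p+.5)/S-.5+[x0,y0]
    return ray(c,uv,z)[:,:2]
def roi(c,pts,m=6):
    q=proj(c,pts);a=np.floor(q.min(0)-m).astype(int);b=np.ceil(q.max(0)+m).astype(int)
    return max(a[0],0),max(a[1],0),min(b[0],640),min(b[1],480)
def edge(c):
    # outer line of orange strip: yaw and point
    w=worldblob(c,roi(c,[[.649,.191,.05],[.699,-.23,.05],[.637,.189,.05],[.686,-.231,.05]],10),(3,100,90),(19,255,255),.05)
    (cx,cy),s,a=cv2.minAreaRect((w*1000).astype(np.float32))
    bx=cv2.boxPoints(((cx,cy),s,a));
    L=sorted([(np.linalg.norm(bx[i]-bx[(i+1)%4]),i) for i in range(4)])[2:]
    i=max(L,key=lambda t:(bx[t[1]]+bx[(t[1]+1)%4])[0])[1]
    P,Q=bx[i],bx[(i+1)%4];d=(P-Q)/np.linalg.norm(P-Q)
    if d[1]<0:d=-d
    return (P+Q)/2, np.array([d[1],-d[0]]), sorted(s)
def mailer(c,ctr,m=.085):
    x,y=ctr
    w=worldblob(c,roi(c,[[x+i,y+j,.058] for i in(-m,m) for j in(-m,m)],0),(36,110,70),(80,255,255),.058)
    r=cv2.minAreaRect((w*1000).astype(np.float32));(cx,cy),s,a=r
    bx=cv2.boxPoints(r);e=[bx[1]-bx[0],bx[2]-bx[1]];e=max(e,key=np.linalg.norm)
    if e[0]<0:e=-e
    return np.array([cx,cy]),e/np.linalg.norm(e),sorted(s)
def report(c,ctr):
    E,n,s=edge(c);M,u,sm=mailer(c,ctr);t=np.array([-n[1],n[0]])
    print("edge mid",E.round(1),"yaw",np.arctan2(n[1],n[0]).round(4),"size",np.round(s,1))
    print("mailer",M.round(1),"yaw",np.arctan2(u[1],u[0]).round(4),"size",np.round(sm,1),"line rel edge x,y",((M+20*u-E)@n).round(1),((M+20*u-E)@t).round(1))
    return E,n,M,u
E
python3 - <<'E'
from h import *
for n in("top","side"):
    c=capture(n);print(n);E,nn,M,u=report(c,(.563,-.115))
    x0,y0,x1,y1=roi(c,[[.4,.2,.05],[.72,-.25,.05]],12)
    im=cv2.resize(c["pixels"][y0:y1,x0:x1],None,fx=3.5,fy=3.5,interpolation=cv2.INTER_CUBIC)
    ln=[np.r_[M+20*u+k*np.array([-u[1],u[0]])*50,58]/1000 for k in(-1,1)]
    ed=[np.r_[E+k*np.array([-nn[1],nn[0]])*210,50]/1000 for k in(-1,1)]
    for s,col in((ln,(0,0,255)),(ed,(255,0,0))):
        q=((proj(c,s)-[x0,y0]+.5)*3.5).astype(int);cv2.line(im,q[0].tolist(),q[1].tolist(),col,1)
    cv2.imwrite(f"pics/{n}1.png",im[:600,:800])
E
```

```text
top
edge mid [694.  -31.3] yaw 0.1923 size [ 49.6 460.1]
mailer [ 562.9 -115.1] yaw -0.019 size [ 98.6 117.7] line rel edge x,y -125.1 -61.5
side
edge mid [880.9   8.3] yaw 0.1959 size [255.7 551. ]
mailer [ 559.8 -114.6] yaw -0.0136 size [109.6 126.2] line rel edge x,y -319.3 -62.2
```

View pics/top1.png

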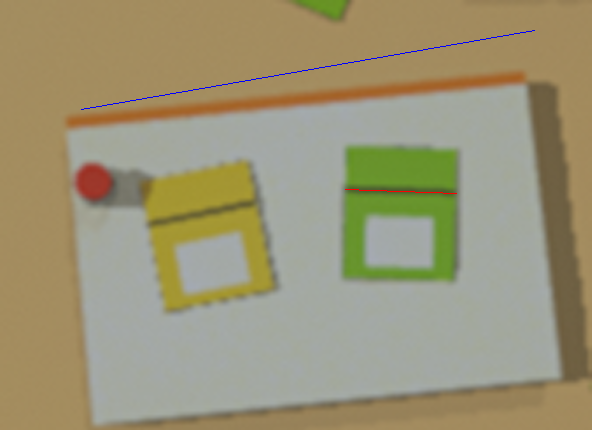

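The mailer fit in the top view lies right on the black line (red overlay). The edge fit caught some table wood, so I'm tightening that mask.

```bash
sed -i 's/(3,100,90),(19,255,255),.05)/(4,165,90),(15,255,255),.05)/; s/p=np.vstack(b)/p=b[0]/' h.py
python3 - <<'E'
from h import *
c=capture("top");E,n,M,u=report(c,(.563,-.115))
o=get_obs();p=np.array(o["position"])[:2]*1000
q=o["eef_rot"];from scipy.spatial.transform import Rotation as R
m=R.from_quat([q[1],q[2],q[3],q[0]]).as_matrix();print("tool x",m[:,0].round(3),"y",m[:,1].round(3),"yaw tool x",np.arctan2(m[1,0],m[0,0]))
c=capture("side");w=edge(c);print(w[0],np.arctan2(w[1][1],w[1][0]),w[2])
back=M-60*u;print("back mid",back)
E
```

```text
edge mid [670.5 -20.1] yaw 0.116 size [  7.3 416.7]
mailer [ 562.9 -115.1] yaw -0.0194 size [ 98.6 117.6] line rel edge x,y -98.0 -84.7
tool x [ 0.446 -0.895 -0.   ] y [-0.895 -0.446 -0.   ] yaw tool x -1.1090238076059524
[681.35065   -2.507019] 0.18131328 [38.01585006713867, 459.7955627441406]
back mid [ 502.93079758 -113.97982121]
```

Request:
send_rows(steps=[120, 0, 0, 0, 0.0865, 120, 0, 0, 0, 0.0865, 120, 0, 0, 0, 0.0865, 120, 0, 0, 0, 0.0865, 120, -0.0255, -0.0143, 0, 0, 120, -0.0255, -0.0143, 0, 0, 120, -0.0255, -0.0143, 0, 0, 120, -0.0255, -0.0143, 0, 0, 120, -0.0255, -0.0143, 0, 0, 120, -0.0255, -0.0143, 0, 0, 120, -0.0255, -0.0143, 0, 0, 120, -0.0255, -0.0143, 0, 0, 120, -0.0255, -0.0143, 0, 0, 120, -0.0255, -0.0143, 0, 0, 120, -0.0255, -0.0143, 0, 0, 120, -0.0255, -0.0143, 0, 0, 120, -0.0255, -0.0143, 0, 0, 120, -0.0255, -0.0143, 0, 0, 120, -0.0255, -0.0143, 0, 0, 120, -0.0255, -0.0143, 0, 0])

```text
t: 1.97
position: [0.459, -0.1264, 0.2148]
eef_rot: [-0.0, 0.747, -0.665, 0.0]
force: [0.4, 0.1, -0.4]
opening: 0.0501
```

Request:
send_rows(steps=[120, 0, 0, 0.02, 0, 120, 0, 0, 0.02, 0, 120, 0, 0, 0.02, 0, 120, 0, 0, 0.02, 0, 120, 0, 0, 0.02, 0, 120, 0, 0, 0.02, 0, 120, 0, 0, 0.02, 0, 120, 0, 0, 0.01, 0, 120, 0, 0, 0.006, 0, 120, 0, 0, 0.003, 0, 120, 0, 0, 0.0025, 0, 120, 0, 0, 0, 0, 120, 0, 0, 0, 0])

```text
t: 3.05
position: [0.4589, -0.128, 0.0536]
eef_rot: [-0.0, 0.747, -0.665, 0.0]
force: [0.0, -0.6, 0.5]
opening: 0.0504
```

```bash
python3 - <<'E'
from h import *
o=get_obs();print(o["t"],o["position"],o["force"])
c=capture("side");cv2.imwrite("pics/side2.png",cv2.resize(c["pixels"][150:320,230:470],None,fx=3,fy=3))
E
```

```text
3.05 [ 0.45887734 -0.12795796  0.05362901] [ 0.01674115 -0.60287634  0.49921175]
```

View pics/side2.png

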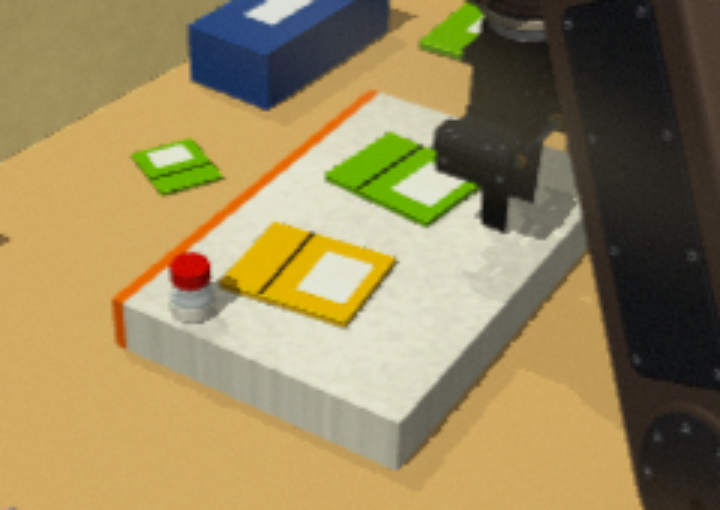

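Both fingers stand on the riser behind the green mailer: the visible one is at crop (495,210) and the mailer at (405,178). They are clear of the yellow mailer and the jar. I'll start with a partial push of 110 mm out of about 134 mm.

Request:
send_rows(steps=[120, 0, -0.006, 0, 0, 120, 0, -0.006, 0, 0, 120, 0, -0.006, 0, 0, 120, 0, -0.006, 0, 0, 120, 0, -0.006, 0, 0, 120, 0, -0.006, 0, 0, 120, 0, -0.006, 0, 0, 120, 0, -0.006, 0, 0, 120, 0, -0.006, 0, 0, 120, 0, -0.006, 0, 0, 120, 0, -0.006, 0, 0, 120, 0, -0.006, 0, 0, 120, 0, -0.006, 0, 0, 120, 0, -0.006, 0, 0, 120, 0, -0.006, 0, 0, 120, 0, -0.006, 0, 0, 120, 0, -0.004, 0, 0, 120, 0, -0.004, 0, 0, 120, 0, -0.004, 0, 0, 120, 0, -0.002, 0, 0])

```text
t: 4.77
position: [0.5684, -0.1151, 0.0531]
eef_rot: [-0.0, 0.747, -0.665, 0.0]
force: [-0.8, 0.3, 0.1]
opening: 0.0502
```

Request:
send_rows(steps=[120, 0, 0, 0, 0, 120, 0, 0, 0, 0])

```text
t: 4.93
position: [0.568, -0.1151, 0.0531]
eef_rot: [-0.0, 0.747, -0.665, 0.0]
force: [-0.1, -0.8, -0.6]
opening: 0.0503
```

```bash
python3 - <<'E'
from h import *
o=get_obs();p=np.array(o["position"])*1000;print(o["t"],p,o["force"])
n=np.array([np.cos(.116),np.sin(.116)]);print("tcp rel edge",(p[:2]-[672.3,-20])@n)
t=capture("top");c=capture("side")
a=cv2.resize(c["pixels"][150:300,250:450],None,fx=4,fy=4,interpolation=cv2.INTER_CUBIC)
cv2.imwrite("pics/side3.png",a[:300*2]);cv2.imwrite("pics/top3.png",cv2.resize(t["pixels"][160:310,250:450],None,fx=4,fy=4))
E
```

```text
4.9333 [ 567.95059091 -115.1229993    53.10992701] [-0.09713566 -0.79289163 -0.58937431]
tcp rel edge -114.65767153985813
```

View pics/side3.png

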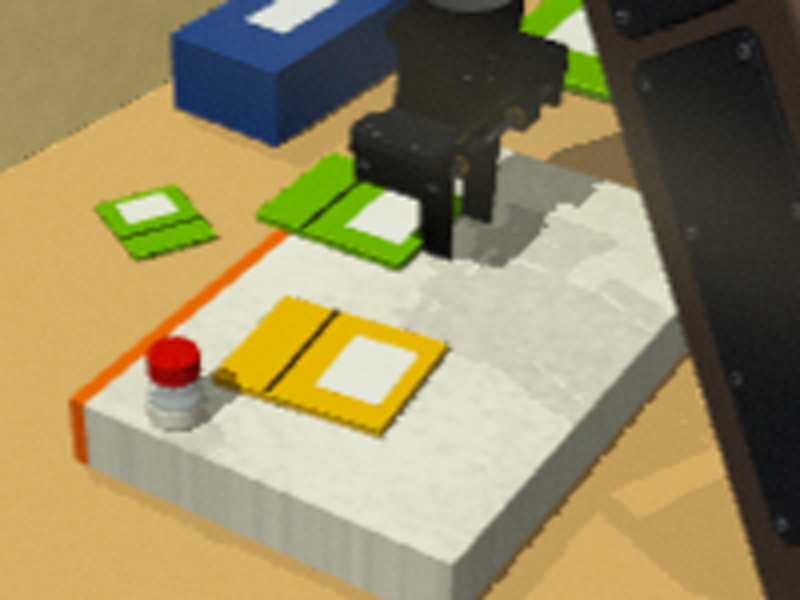

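The mailer is now square to the edge, with its front starting to overhang. The line, at crop (330,205), is still about 25 mm short of the orange edge. I'll push 17 mm more, back off a little and measure.

Request:
send_rows(steps=[120, 0, -0.004, 0, 0, 120, 0, -0.004, 0, 0, 120, 0, -0.004, 0, 0, 120, 0, -0.003, 0, 0, 120, 0, -0.002, 0, 0, 120, 0, 0, 0, 0, 120, 0, 0, 0, 0, 120, 0, 0.01, 0, 0, 120, 0, 0.02, 0, 0, 120, 0, 0.03, 0, 0, 120, 0, 0.04, 0, 0, 120, 0, 0.02, 0, 0, 120, 0, 0, 0, 0, 120, 0, 0, 0, 0])

```text
t: 6.2
position: [0.4647, -0.1273, 0.0536]
eef_rot: [-0.0, 0.746, -0.665, 0.0]
force: [0.3, -0.2, -0.3]
opening: 0.0506
```

```bash
python3 - <<'E'
from h import *
o=get_obs();p=np.array(o["position"])*1000;print(o["t"],p)
t=capture("top");c=capture("side")
cv2.imwrite("pics/both4.png",np.hstack([cv2.resize(x,None,fx=4,fy=4,interpolation=cv2.INTER_CUBIC) for x in (t["pixels"][170:300,310:410],c["pixels"][170:300,300:400])]))
E=np.array([672.3,-20]);n=np.array([np.cos(.116),np.sin(.116)]);tt=np.array([-n[1],n[0]])
try: report(t,(.652,-.105))
except Exception as e: print(e)
# dark line pixels in side/top -> world
for nm,cam in(("top",t),("side",c)):
    ctr=E+n*-8-85*tt
    pts=[[*(ctr+a*n+b*tt)/1000,.058] for a in(-14,14) for b in(-42,42)]
    q=cv2.convexHull(proj(cam,pts).astype(np.float32)*S)
    im=cv2.resize(cam["pixels"],None,fx=S,fy=S,interpolation=cv2.INTER_CUBIC)
    m=np.zeros(im.shape[:2],np.uint8);cv2.fillConvexPoly(m,q.astype(int),255)
    v=cv2.cvtColor(im,cv2.COLOR_BGR2HSV)[...,2]
    g=(v<90)&(m>0);y,x=np.nonzero(g)
    if len(x)<50: print(nm,"few",len(x));continue
    w=ray(cam,(np.c_[x,y]+.5)/S-.5,.058)[:,:2]*1000
    f=cv2.fitLine(w.astype(np.float32),cv2.DIST_HUBER,0,.01,.01).ravel();d=f[:2]*np.sign(f[1])
    print(nm,"line mean rel edge",((w.mean(0)-E)@n).round(1),((w.mean(0)-E)@tt).round(1),"yaw",np.arctan2(-d[0],d[1]).round(3),len(x))
E
```

```text
6.2 [ 464.6657091  -127.28464305   53.5585336 ]
edge mid [659.5  72.7] yaw 0.117 size [  7.2 229.6]
mailer [656.7 -96.4] yaw 0.1193 size [100.2 119.1] line rel edge x,y -2.5 -167.6
top few 0
side line mean rel edge -5.3 -84.4 yaw 0.117 483
```

View pics/both4.png

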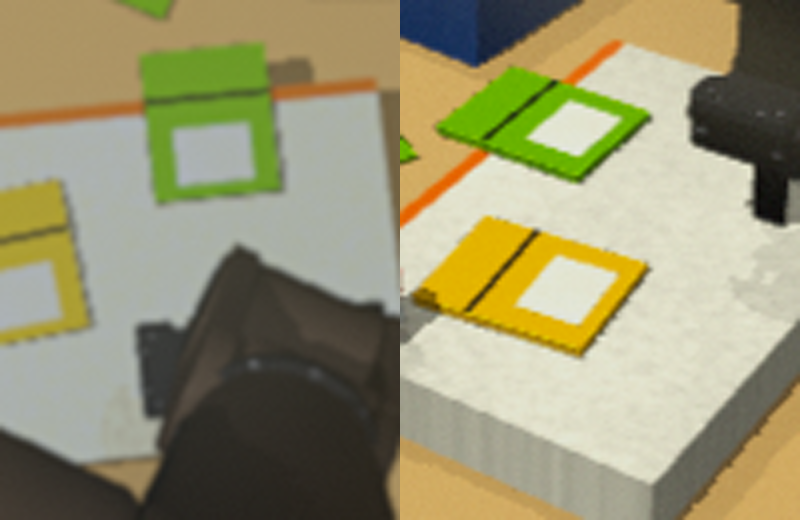

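The mailer is flat and square: mailer yaw 0.119 against edge yaw 0.117. The line is still about 5.5 mm short, with top giving −4.3 to −4.9 mm, side −5.3 mm and the TCP-based estimate −7.7 mm. I'll push the last 5.5 mm, then retreat and rise.

Request:
send_rows(steps=[120, 0, -0.015, 0, 0, 120, 0, -0.015, 0, 0, 120, 0, -0.015, 0, 0, 120, 0, -0.015, 0, 0, 120, 0, -0.015, 0, 0, 120, 0, -0.015, 0, 0, 120, 0, -0.01, 0, 0, 120, 0, -0.01, 0, 0, 120, 0, -0.004, 0, 0, 120, 0, -0.003, 0, 0, 120, 0, -0.003, 0, 0, 120, 0, -0.003, 0, 0, 120, 0, -0.0015, 0, 0, 120, 0, -0.001, 0, 0, 120, 0, 0, 0, 0, 120, 0, 0, 0, 0, 120, 0, 0.01, 0, 0, 120, 0, 0.02, 0, 0, 120, 0, 0.03, 0, 0, 120, 0, 0.04, 0, 0])

```text
t: 7.97
position: [0.4903, -0.1241, 0.0531]
eef_rot: [-0.0, 0.747, -0.665, 0.001]
force: [-0.6, -1.1, -0.7]
opening: 0.0504
```

Request:
send_rows(steps=[120, 0, 0.02, 0, 0, 120, 0, 0, -0.01, 0, 120, 0, 0, -0.03, 0, 120, 0, 0, -0.03, 0, 120, 0, 0, -0.03, 0, 120, 0, 0, 0, 0, 120, 0, 0, 0, 0])

```text
t: 8.55
position: [0.4715, -0.1266, 0.1546]
eef_rot: [-0.001, 0.747, -0.665, 0.002]
force: [0.2, -0.3, -0.4]
opening: 0.0502
```

```bash
python3 - <<'E'
from h import *
o=get_obs();p=np.array(o["position"])*1000;print(o["t"],p)
t=capture("top");c=capture("side")
cv2.imwrite("pics/both5.png",np.hstack([cv2.resize(x,None,fx=4,fy=4,interpolation=cv2.INTER_CUBIC) for x in (t["pixels"][170:300,310:410],c["pixels"][170:300,300:400])]))
E=np.array([672.3,-20]);n=np.array([np.cos(.116),np.sin(.116)]);tt=np.array([-n[1],n[0]])
_,_,M,u=report(t,(.66,-.1));print("top centre-based line x",(M+20*u-E)@n)
ctr=E+n*-3-85*tt;pts=[[*(ctr+a*n+b*tt)/1000,.058] for a in(-14,14) for b in(-42,42)]
q=cv2.convexHull(proj(c,pts).astype(np.float32)*S)
im=cv2.resize(c["pixels"],None,fx=S,fy=S,interpolation=cv2.INTER_CUBIC)
m=np.zeros(im.shape[:2],np.uint8);cv2.fillConvexPoly(m,q.astype(int),255)
y,x=np.nonzero((cv2.cvtColor(im,cv2.COLOR_BGR2HSV)[...,2]<90)&(m>0))
w=ray(c,(np.c_[x,y]+.5)/S-.5,.058)[:,:2]*1000;print("side line",(w.mean(0)-E)@n,len(x))
# side-view edge in its own calibration: outermost orange at strip near the mailer
w=worldblob(c,roi(c,[[.69,-.19,.05],[.672,-.02,.05],[.655,.1,.05]],3),(4,165,90),(15,255,255),.05)*1000
s=(w-E)@n;k=(w-E)@tt
for a in(-60,-30,-20,0,30,60,-150,-160,-170):
    g=abs(k-a)<5
    if g.any():print("side strip at",a,s[g].min().round(1),s[g].max().round(1))
E
```

```text
8.55 [ 471.45436111 -126.60781061  154.63593131]
edge mid [659.5  72.8] yaw 0.1175 size [  7.2 229.7]
mailer [661.2 -95.9] yaw 0.1151 size [100.2 119.5] line rel edge x,y 2.0 -167.8
top centre-based line x 0.205281551153071
side line -0.4783203082877687 434
side strip at -30 -11.8 -2.6
side strip at -20 -12.7 -0.2
side strip at 0 -12.3 -1.6
side strip at 30 -12.7 -1.2
side strip at 60 -12.8 -1.2
```

View pics/both5.png

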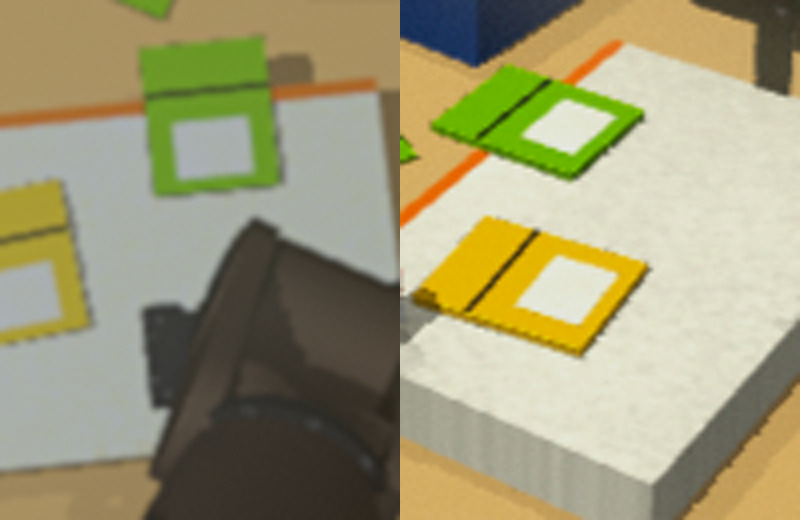

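The black line lies over and along the orange edge. Top gives +0.2 mm and side −0.5 mm. The mailer is flat, the yellow mailer is unmoved, and the gripper is clear.

```bash
python3 -c "
from bench import sign_off;print(sign_off())"
```

```text
the job is handed in; nothing more can be done
None
```

I pushed the green mailer to the orange edge with two half-open fingertips, in three forward pushes. I then backed off, raised the gripper clear and handed the job in at about 8.7 s. I don't have a verdict, as `sign_off()` reports none.

**Final position:** the black line is +0.2 mm from the edge in the top view and −0.5 mm in the side view, so the front sticks out about 40 mm. The mailer's yaw matches the edge's to about 0.002 rad, and it looks flat.

**Other objects:** the yellow mailer looked unmoved in the last pictures. I did not measure the jar, rack, bottle or roll again, but the arm stayed clear of them and no contact force showed.

**Checks that disagreed:**
- The top-view fit of the orange strip came out too narrow (7 mm instead of 12 mm). The raw top report therefore said +2.0 mm, and I corrected the edge position by about 2 mm. The side view's own strip fit supports the correction to about 1 mm.
- Before the last push, the fingertip-based estimate was about 3 mm shorter than the camera estimates. I went with the cameras.

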